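# Load a clamping bar into a tilted drill jig

### The job

Load the loose steel clamping bar into the tilted drill jig: gently lay it flat on the upper part of the tilted plate, lengthwise along the long fence but clear of it, and let go, so that it slides down by itself into the corner until the sprung side plunger stops it short of the end stop. Then push its upper end down along the fence, past the plunger, and press it firmly home on the finely set stop screw (never with more than 25 N). Finally swing the clamp arm right round over the bar as far as it goes, so that its sprung pad holds the bar down, and leave the vial, the black spindle and the coupling beside the jig where they stand.

Things in the scene. Friction and masses are not known exactly. Their poses are not given: they have to be found in the camera images.
- bar: Loose ground-steel clamping bar, 30 x 94 mm, 20.5 mm thick, 0.2 to 0.28 kg; on top two black screw heads, 12 mm wide, 8.5 mm high, some 32 mm either side of the middle. Origin: centre of its underside; z up, y along the 94 mm length, x across the 30 mm width; a half turn about z makes no difference. Lies flat on the bench left of the jig. Grip it across the width at mid length.
- nest: Tilted plate of the fixed jig. Origin: the locating corner on its face; z the plate's normal, x up the slope along the fence (22 deg rise, away from the robot), y across, towards the fence (which lies lower, 22 deg). The face spans x -18 to 170, y -92 to 14 mm. Oiled: the bar slides down by itself. Bar home: length along x, origin at y -15, z 0, x 47 to 55 mm (as the stop is set).
- fence_end (a point): Upper end of the fence, on its face at plate level: x 170, y 0, z 0 mm of the nest. The fence is a straight rail 10 mm high along the plate's left side, from x 0 to 170 mm, 12 mm wide (y 0 to 12 mm).
- end_stop: End stop at the foot of the plate; its frame and origin are those of the nest. A fixed block (x -19 to -7, y -29 to -3 mm, 18 mm high) holds the stop screw, whose flat 12 mm face (y -15, z 10 mm) is set anew for each batch anywhere from x 0 to 8 mm and locked. The setting is not measured: the bar's lower end is home when it bears on this face, which only the push tells.
- plunger_tip (a point): Tip, when out, of the sprung side plunger that faces the fence: x 12, y -27, z 9 mm of the nest; a round steel nose of 9 mm radius, 3 mm into the bar's lane. Its housing, 22 mm high, covers x 2 to 47, y -76 to -50 mm; a slanting lead-in guide, 10 mm high, runs from x 24, y -31 to x 56, y -50 mm. A bar that slides down by itself stops on the nose with its origin at x 65 to 66 mm.
- plunger (a joint): Travel of the side plunger in m: 0 out, about 0.0025 when the 30 mm bar lies beside it against the fence. It pushes with 7 to 8 N when out, then 13 N. Shoving the bar's corner past the nose takes some 8 to 14 N along the fence, after that 3 to 6 N all the way to the stop.
- clamp_arm (a joint): Swing clamp: a steel arm, z 31 to 39 mm above the plate, turning about an axis along the nest's z. Value in rad, counter-clockwise seen from above the plate: 0 to 0.25 when parked (0 points 50 deg from the nest's +x towards -y, 0.88 along +x), 2.45 at its end of travel, pointing at the fence across the bar. It turns stiffly (0.08 N m) and stays where it is left.
- clamp_pivot (a point): Axis of the clamp arm at plate level: x 36, y -62, z 0 mm of the nest. The arm reaches to 73 mm radius.
- clamp_knob (a point): Centre of the clamp arm's black knob, an upright pin 15 mm in diameter, z 41 to 65 mm above the plate, 62 mm from the arm's axis. To swing the arm, push the knob sideways, or take it between the fingers, along its arc; up to about 10 N.
- clamp_pad (a joint): Lift of the sprung pad under the clamp arm (a round nose of 5 mm radius, 47 mm from the arm's axis, its tip 19 mm above the plate) in m: 0 free, about 0.001 when it stands on the bar, on which it then presses with about 7 N. It rides up over the edge of the bar by itself as the arm is swung.
- vial: Bystander: closed whitish plastic vial, 30 mm across, 57 mm high, standing on the bench; origin at the centre of its underside.
- spindle: Bystander: black stepped spindle, foot 33 mm across, 55 mm high, standing on the bench; origin at the centre of its underside.
- coupling_part: Bystander: small turned aluminium coupling, 25 x 34 x 30 mm, on the bench; origin at the centre of its underside.
Not all that is in view belongs to the job. What is meant by the bar is not blue or pink, and is the larger of those in its own colour.

How it is judged:
By the outcome, as a careful person would: the job done as asked, in the order asked, and still so for the second after the job is handed in, with the robot touching nothing.
It also fails if it takes over 58 s, if anything falls off the work surface, if the arm or the gripper's body presses on something with over 40 N, if the wrist force passes 120 N, or if a joint passes its speed limit or range.

### The arm

A 6-joint arm with a two-finger parallel gripper is mounted at the origin on a cart in front of the work surface, level with it; the furniture and walls round the work are solid. World frame = base frame: x ahead of the robot, y to its left, z up, the work surface at z = 0. Lengths are in mm, angles in rad, forces in N, time in s.
With the tool pointing down it reaches from about 300 to 775 mm from the base axis. Payload 14.6 kg.
Tool frame: the origin (TCP) lies at the very end of the fingers, on their centre line; the grasp point (between the pads) lies 19 mm behind it; z points along the fingers, y is the line along which they close (so a half turn about z gives the same grasp; the last joint's range is limited). The gripper opens to 94 mm and grips with 3 to 60 N. Pads are 16 mm wide; open, the fingers measure 119 mm over their backs; the gripper's body (75 mm by 177 mm) begins 78 mm behind the grasp point.
Start: joints at [1.193, 0.3, 1.521, -0, 1.321, -0.067], TCP at [168.198, 523.64, 205.446] pointing down, gripper open.
Joint ranges: [-3.03, 3.03], [-0.79, 2.21], [0.23, 2.52], [-1.04, 4.18], [0, 3.07], [-2.55, 2.55]. Speed limits (rad/s): [2.22, 2.22, 2.57, 3.14, 3.14, 3.14].

### API

Orientations are given as [roll, pitch, yaw] about the fixed x, y, z axes, in that order (R = Rz(yaw) Ry(pitch) Rx(roll)).
In Python, from cell import manip, eyes, ticket gives the robot as it stands. The module is installed in compiled form; this text tells all that it offers.
- The arm moves only by the tool arm_command, never from a script. Its argument "plan" is a list of rows, each a list of 5 numbers: the opening, from -1 (shut) to 1 (fully open), then the shift along the tool's x, y, z in m, then the turn about the tool's z in rad. In form: [[jaw, dx, dy, dz, roll], ...]. A call has 1 to 20 rows; each row shifts and turns the commanded pose from where the row before left it, along the tool's axes as they then stand; what a row does not reach is not made up. A row lasts 1/8 s, in which the tool goes at most 62.5 mm and 10.7 degrees, less where a joint would pass 70% of its speed; a pose out of reach is approached as far as the arm can. A call is refused whole if a number of a shift passes 0.0625 or a number of a turn 0.188, either way. A call with a gripper value outside its range is refused whole. The fingers move at their own pace and stop on an object; "newtons" is the grip in N (left out, the last holds). Time passes only in rows, so rows that do not move let the fingers close. It gives the time, the measured TCP pose, the force, the opening and the grip force at its end, in the units of the state.
- manip.read_state(): the state, without advancing time (a new reading comes with each control period).
- eyes.camera(name): name is "scene" or "top" or "wrist"; returns a dict with "img" (400x640x3 uint8, blue, green, red), "z_map" (400x640 float32, mm along the optical axis (not along the pixel's ray), 0 where there is no reading), "fx", "fy", "cx", "cy" (pixels), "eye" and "orientation" of the camera in the world. Camera axes: x right, y down, z forward; pixel columns grow to the right and rows downward; lengths in mm; the calibration is good to about 2 mm. A picture is of the moment at which its call begins.
- ticket.sign_off(): hands the job in; it is judged then, once.
The state is a dict: "clock": time; "joints": joint angles; "qd": joint speeds; "effort": joint torques, N m; "eef_pos": TCP position; "eef_rot": TCP orientation; "wrist_force": force on the tool from outside, world axes, zero at the start; "moment": the same for the moment, N m; "finger_gap": finger opening in mm; "finger_force": force on a finger pad.
Only numpy, scipy, OpenCV 4.12 (cv2) and the standard library are available. Lean on these libraries where they do the work, as an engineer would, in place of code of your own. Each camera call takes 0.05 s, during which the arm holds its last target. There are 200 camera calls.

## Working session

There is one attempt and no reset: what is moved stays moved. The work goes in short steps, Python scripts to look and compute and a tool call to move; the robot and the scene stay as the last step left them, time stands still between calls to the robot, and variables do not carry over. Pictures are saved under pics/ and viewed, at most 10 in all, crops included, and the job is handed in when it is done.

Besides the shell and the picture viewer there is one more tool, called after ">>>" as name([rows], argument=value, ...), one row to a line, values as JSON. arm_command: Moves the arm, as the interface text tells. Its arguments: {"type":"object","properties":{"plan":{"type":"array"},"newtons":{"type":"number"}},"required":["plan"]}

```bash
mkdir -p pics; cat > h.py <<'E'
from cell import manip, eyes, ticket
import numpy as np, cv2
from scipy.spatial.transform import Rotation as R
def shot(n,save=None):
    c=eyes.camera(n)
    if save: cv2.imwrite('pics/'+save,c['img'])
    np.save('/tmp/'+n+'.npy',c,allow_pickle=True)
    return c
def load(n): return np.load('/tmp/'+n+'.npy',allow_pickle=True).item()
def rotm(o):
    o=np.array(o,float)
    return o if o.shape==(3,3) else R.from_euler('xyz',o).as_matrix()
def cloud(c):
    v,u=np.mgrid[:400,:640]; z=c['z_map']
    p=np.stack([(u-c['cx'])/c['fx']*z,(v-c['cy'])/c['fy']*z,z],-1)
    return p@rotm(c['orientation']).T+np.array(c['eye'])
E
python3 - <<'E'
from h import *
for n in('top','scene'):
    c=shot(n,n+'1.png'); print(n,c['eye'],c['orientation'],c['fx'])
print(manip.read_state())
E
```

```text
top [ 420.0358398   418.82789174 1055.73187514] [-3.02692625 -0.00652915 -1.58265687] 451.7057824387844
scene [ 198.54255649 -277.81701329  670.42218664] [-2.18165440e+00 -5.07679734e-04 -4.40954871e-01] 491.59900736301
{'clock': 0.1, 'joints': array([ 1.19342230e+00,  3.00408488e-01,  1.52151913e+00,  6.28522648e-06,
        1.32071005e+00, -6.65725086e-02]), 'qd': array([-0.00053955, -0.00270489, -0.00126608,  0.00133147, -0.00047831,
        0.00157842]), 'effort': array([ 2.07796176e-03, -5.32649159e+01, -3.53282797e+01,  7.09553878e-02,
        2.35263957e-02, -5.48492835e-05]), 'eef_pos': array([168.10068821, 523.43064267, 204.94688317]), 'eef_rot': array([-3.14055036e+00, -7.55926534e-05,  2.83078954e+00]), 'wrist_force': array([-0.26182403, -0.39586132, -0.11555097]), 'moment': array([ 0.03835314,  0.08243791, -0.04962164]), 'finger_force': 0.0, 'finger_gap': 94.05566398580176}
```

View pics/top1.png

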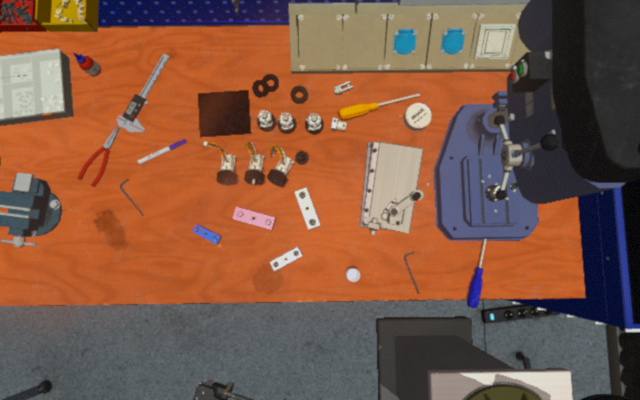

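View pics/scene1.png

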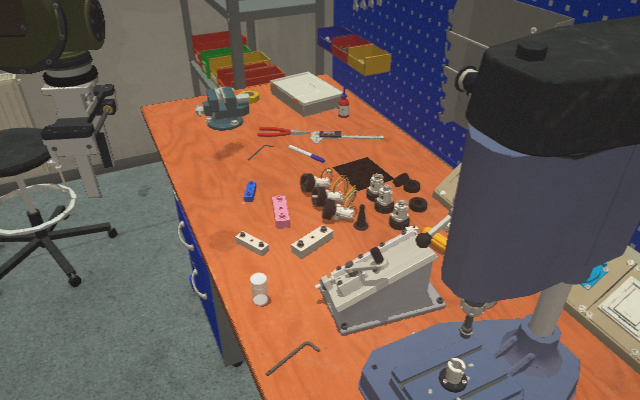

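```bash
python3 - <<'E'
from h import *
c=load('top')
cv2.imwrite('pics/c1.png',cv2.resize(c['img'][130:290,270:440],None,fx=4.4,fy=3.7,interpolation=cv2.INTER_CUBIC)[:600,:800])
P=cloud(c)
for n,u,v in [('bench',330,260),('bar',306,208),('bartop',301,191),('barbot',313,226),('vial',353,274),('plate',395,165),('plate2',385,200),('spind',302,157)]:
    print(n,P[v,u].round(1))
# bar cloud
def rect(u0,u1,v0,v1,zl,zh):
    q=P[v0:v1,u0:u1].reshape(-1,3); q=q[(q[:,2]>zl)&(q[:,2]<zh)]
    print(len(q),q[:,2].mean(),cv2.minAreaRect(q[:,:2].astype(np.float32)))
rect(288,328,180,236,12,26); rect(288,328,180,236,26,35)
E
```

```text
bench [404.5 380.5   0.5]
bar [524.2 434.6  20.7]
bartop [563.8 445.8  20.8]
barbot [482.5 419.   21.2]
vial [374.4 332.8  57.8]
plate [607.5 240.6  97.7]
plate2 [535.6 259.1  64.6]
spind [640.5 442.5  36.2]
493 21.425651970473176 ((524.2244873046875, 432.3456726074219), (94.11158752441406, 29.947786331176758), 19.71793556213379)
39 29.183559080102196 ((524.3299560546875, 429.35614013671875), (78.22154235839844, 15.489449501037598), 19.669076919555664)
```

View pics/c1.png

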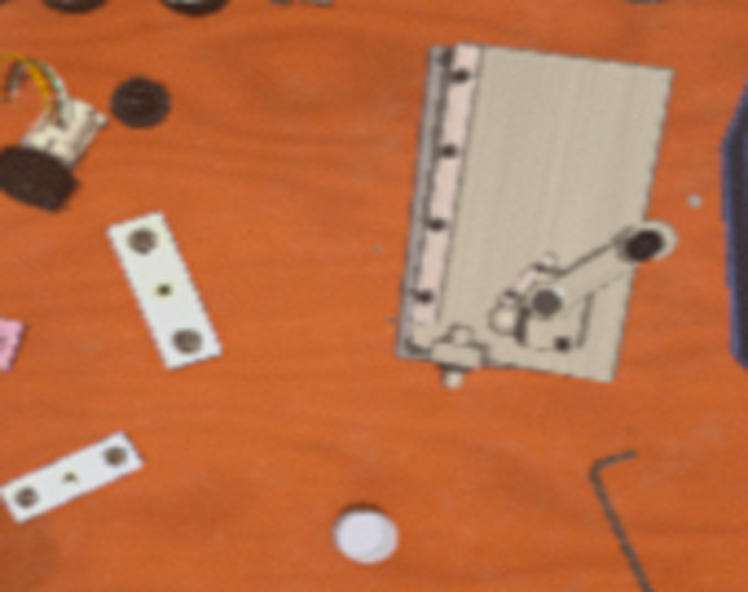

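```bash
cat >> h.py <<'E'
def fitplane(q,it=6,tol=1.5):
    m=np.ones(len(q),bool)
    for _ in range(it):
        c=q[m].mean(0); n=np.linalg.svd(q[m]-c,full_matrices=False)[2][2]; n*=np.sign(n[2])
        m=abs((q-c)@n)<max(tol,(8 if _<2 else 0))
    return c,n,m
E
python3 - <<'E'
from h import *
P=cloud(load('top'))
# plate region pixels: right of fence upper part
poly=np.array([[382,146],[418,150],[412,182],[376,198]])
M=np.zeros((400,640),np.uint8); cv2.fillPoly(M,[poly],1)
c,n,m=fitplane(P[M>0]); print(m.mean(),c,n,np.degrees(np.arccos(n[2])))
# x dir: x.z=sin22, x.n=0
az=np.arctan2(n[1],n[0]);
for rx in (22,):
    s=np.sin(np.radians(rx))
    # x=(ccos a,c sin a,s)
    from scipy.optimize import brentq
    f=lambda a: np.dot(n,[np.cos(a)*np.cos(np.radians(rx)),np.sin(a)*np.cos(np.radians(rx)),s])
    aa=np.linspace(-1.5,1.5,301)
    for a,b in zip(aa[:-1],aa[1:]):
        if f(a)*f(b)<0: print('yaw cand',np.degrees(brentq(f,a,b)))
# height above plane
h=(P-c)@n
B=P[125:250,350:440].reshape(-1,3); hb=(B-c)@n
q=B[(abs(hb)<2)]
print(len(q))
for yaw in np.radians([-10,-8,-6]):
    x=np.array([np.cos(yaw),np.sin(yaw),0]); x-=n*(x@n); x/=np.linalg.norm(x); y=np.cross(n,x)
    print(np.degrees(yaw),x,np.degrees(np.arcsin([x[2],y[2]])),(q@x).min(),(q@x).max(),(q@y).min(),(q@y).max())
    fe=B[(hb>8)&(hb<12)]; print(len(fe), np.percentile(fe@y,[0,5,25,50,75]))
E
```

```text
0.617363344051447 [599.61326937 239.49522741  96.05469155] [-0.29385431  0.42090875  0.85818732] 30.8863397177868
yaw cand -7.568108570224655
2278
-10.0 [ 0.94238134 -0.02261518  0.33377532] [ 19.49808293 -22.9551825 ] 396.7865202516313 647.3901581261315 221.6312972388082 375.132890039556
337 [250.00908842 278.7879866  317.96232049 324.00980947 329.18840148]
-8.0 [0.94731127 0.00850193 0.32020161] [ 18.67511797 -23.6550897 ] 408.8594609925122 657.7281310455734 199.63696644470642 360.3972605638786
337 [232.55139137 260.8214581  296.405713   304.42807473 310.77837629]
-6.000000000000001 [0.95109248 0.03928591 0.30639796] [ 17.84228812 -24.32220091] 420.33329180705357 667.196693335273 177.63985001559698 345.3971855386857
337 [215.00564399 242.78907617 276.38702348 283.54387784 291.95273206]
```

```bash
python3 - <<'E'
from h import *
c=shot('wrist','w1.png'); s=manip.read_state()
T=rotm(s['eef_rot']); Rc=rotm(c['orientation'])
print(c['fx'],c['eye'],T.T@(np.array(c['eye'])-s['eef_pos']),'\n',(T.T@Rc).round(3))
E
```

```text
294.74322832145754 [ 99.76179443 545.28327559 383.88673581] [  71.78818663   -0.299157   -178.85538987] 
 [[ 0.    -0.969 -0.249]
 [ 1.     0.     0.   ]
 [-0.    -0.249  0.969]]
```

>>> arm_command([
  [1, -0.032, -0.0087, -0.002, 0],
  [1, -0.032, -0.0087, -0.002, 0],
  [1, -0.032, -0.0087, -0.002, 0],
  [1, -0.032, -0.0087, -0.002, 0],
  [1, -0.032, -0.0087, -0.002, 0],
  [1, -0.032, -0.0087, -0.002, 0],
  [1, -0.032, -0.0087, -0.002, 0],
  [1, -0.032, -0.0087, -0.002, 0],
  [1, -0.032, -0.0087, -0.002, 0],
  [1, -0.032, -0.0087, -0.002, 0],
  [1, -0.032, -0.0087, -0.002, 0],
  [1, -0.032, -0.0087, -0.002, 0],
  [1, -0.032, -0.0087, -0.002, 0],
  [1, -0.032, -0.0087, -0.002, -0.14],
  [1, 0, 0, 0, 0],
  [1, 0, 0, 0, 0],
])

```text
clock: 2.15
eef_pos: [557.0, 270.9, 233.1]
eef_rot: [-3.141, -0.001, 2.969]
wrist_force: [-0.7, 0.1, 0.4]
finger_gap: 94.3
finger_force: 0.0
```

```bash
python3 - <<'E'
from h import *
c=shot('wrist','w2.png'); s=manip.read_state()
print(s['eef_pos'],s['eef_rot'],s['clock'],s['wrist_force'],c['eye'])
E
```

```text
[556.85410897 271.15471723 233.28111584] [-3.14143210e+00 -4.23581173e-04  2.96994353e+00] 2.2 [-0.79107402 -0.07461896  0.48870927] [486.32934011 282.97432876 412.08633969]
```

View pics/w2.png

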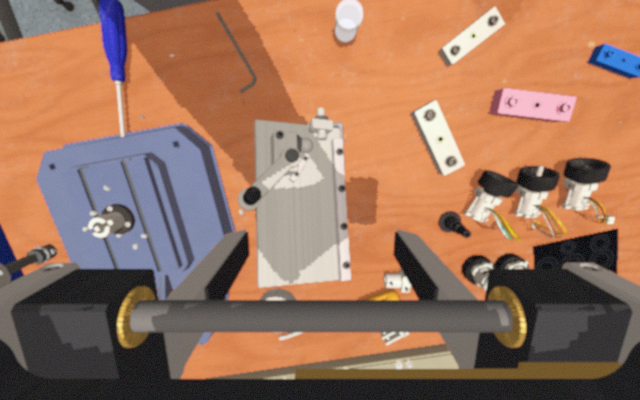

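```bash
python3 - <<'E'
from h import *
c=load('wrist')
cv2.imwrite('pics/c2.png',cv2.resize(c['img'][100:294,230:390],None,fx=3,fy=3,interpolation=cv2.INTER_CUBIC))
P=cloud(c)
M=np.zeros((400,640),np.uint8); cv2.fillPoly(M,[np.array([[262,212],[330,200],[332,275],[262,280]])],1)
ctr,n,m=fitplane(P[M>0],tol=1); print(m.mean(),ctr,n,np.degrees(np.arccos(n[2])),np.std((P[M>0][m]-ctr)@n))
E
```

```text
0.8362170664569406 [604.17073572 235.79803374  98.47421308] [-0.30068064  0.41331693  0.85951165] 30.738205287030326 0.5044434972623337
```

View pics/c2.png

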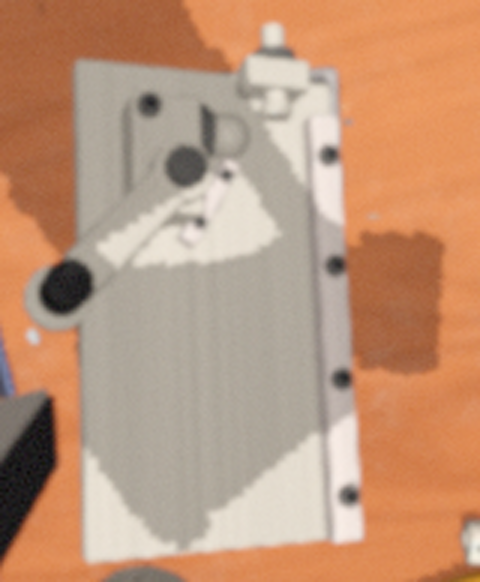

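```bash
cat > fit.py <<'E'
from h import *
from scipy.optimize import least_squares
c=load('wrist'); Rc=rotm(c['orientation']); eye=np.array(c['eye'])
F=[((76,60),(-18,-92,0)),((86,562),(170,-92,0)),((331,541),(170,0,0)),((362,539),(170,12,10)),((307,116),(0,0,10)),((338,115),(0,12,10)),((338,70),(-18,14,0))]
px=np.array([f[0] for f in F])/3.+[230,100]-1/3; X=np.array([f[1] for f in F],float)
ctr=np.array([604.17,235.8,98.47]); n=np.array([-.30068,.41332,.85951])
def proj(W):
    q=(W-eye)@Rc; return np.stack([q[:,0]/q[:,2]*c['fx']+c['cx'],q[:,1]/q[:,2]*c['fy']+c['cy']],1)
def res(p):
    Rn=R.from_rotvec(p[3:]).as_matrix(); W=X@Rn.T+p[:3]
    return np.r_[(proj(W)-px).ravel(),4*(Rn[2,2]-.8480)*57/2, ((ctr-p[:3])@Rn[:,2])/1.0, (Rn[:,2]-n)*100]
R0=R.from_euler('ZYX',[-.15,-.38,-.4]).as_rotvec()
r=least_squares(res,np.r_[470,290,30,R0],loss='soft_l1')
Rn=R.from_rotvec(r.x[3:]).as_matrix()
if __name__=='__main__':
    print(r.x[:3]); print(Rn.round(4)); print(res(r.x)[:14].reshape(-1,2).round(2),res(r.x)[14:].round(2))
    print('rise x,y',np.degrees(np.arcsin(Rn[2])),'yaw of x',np.degrees(np.arctan2(Rn[1,0],Rn[0,0])))
    # knob & pivot check
    def ray(u,v,z):
        d=Rc@[(u-c['cx'])/c['fx'],(v-c['cy'])/c['fy'],1]; nn=Rn[:,2]; o=r.x[:3]+nn*z
        return Rn.T@(eye+d*((o-eye)@nn)/(d@nn)-r.x[:3])
    print('pivot',ray(292,155,45),'knob',ray(251.7,195.5,65),'screwtop?',ray(322,111,10))
    np.savez('nest.npz',o=r.x[:3],R=Rn)
E
python3 fit.py
```

```text
[502.04171908 291.75690103  35.57621668]
[[ 0.9198  0.2487 -0.3034]
 [-0.1087  0.9047  0.412 ]
 [ 0.377  -0.346   0.8592]]
[[ 0.14 -0.84]
 [ 0.39  0.44]
 [-1.96 -0.39]
 [ 0.73  0.14]
 [ 1.24 -0.93]
 [-0.15  0.21]
 [-2.87  4.55]] [ 1.27 -0.01 -0.28 -0.13 -0.03]
rise x,y [ 22.14737055 -20.24166788  59.22369643] yaw of x -6.739990920528491
pivot [ 36.94926999 -62.73542961  45.        ] knob [  82.68375313 -106.43848458   65.        ] screwtop? [-32.41365082 -12.89997859  10.        ]
```

```bash
python3 - <<'E'
import re
s=open('fit.py').read()
s=s.replace(",((338,70),(-18,14,0))]","]")
s=s.replace("Rn=R.from_rotvec(p[3:]).as_matrix()","Rn=R.from_euler('ZYX',[p[3],-np.radians(22),-np.radians(22)]).as_matrix()").replace("4*(Rn[2,2]-.8480)*57/2, ","")
s=s.replace("np.r_[470,290,30,R0]","np.r_[470,290,30,-.12]").replace("Rn=R.from_rotvec(r.x[3:]).as_matrix()","Rn=R.from_euler('ZYX',[r.x[3],-np.radians(22),-np.radians(22)]).as_matrix()").replace("[:14]","[:12]").replace("[14:]","[12:]")
open('fit.py','w').write(s)
E
python3 fit.py; python3 - <<'E'
from h import *
c=load('wrist');P=cloud(c)
q=P[85:185,405:475].reshape(-1,3); q=q[(q[:,2]>14)&(q[:,2]<25)]; print(len(q),cv2.minAreaRect(q[:,:2].astype(np.float32)),np.median(q,0))
N=np.load('nest.npz')
for w in [(118,-45,0),(120,-15,0)]: print(N['o']+N['R']@w)
b=P[85:185,400:480]; print('bench z',np.median(b[(b[...,2]<8)][:,2]))
E
```

```text
[502.17560613 291.37953304  35.63959979]
[[ 0.9209  0.2468 -0.3016]
 [-0.1074  0.9047  0.4123]
 [ 0.3746 -0.3473  0.8597]]
[[-0.19 -0.53]
 [ 0.39  0.78]
 [-2.07 -0.26]
 [ 0.61  0.25]
 [ 0.96 -0.75]
 [-0.43  0.37]] [ 0.34 -0.09 -0.1   0.02]
rise x,y [ 22.         -20.3240429   59.27953948] yaw of x -6.653545427231702
pivot [ 36.47968327 -62.46496058  45.        ] knob [  82.09377106 -106.30003239   65.        ] screwtop? [-32.68625388 -12.47180394  10.        ]
1653 ((525.5611572265625, 433.291748046875), (94.05294799804688, 30.799772262573242), 19.610519409179688) [523.72056565 432.05682428  20.35493193]
[599.73982185 237.99237084  95.47299115]
[608.98610645 264.91790724  85.80232878]
bench z -0.11586962789772315
```

>>> arm_command([
  [1, 0, 0, 0, -0.171],
  [1, 0, 0, 0, -0.171],
  [1, 0, 0, 0, -0.171],
  [1, -0.004, 0.0271, 0, 0],
  [1, -0.004, 0.0271, 0, 0],
  [1, -0.004, 0.0271, 0.03, 0],
  [1, -0.004, 0.0271, 0.045, 0],
  [1, -0.004, 0.0271, 0.05, 0],
  [1, -0.004, 0.0271, 0.048, 0],
  [1, 0, 0, 0, 0],
  [1, 0, 0, 0, 0],
])

```text
clock: 3.58
eef_pos: [525.9, 432.1, 62.3]
eef_rot: [3.141, 0.002, -2.799]
wrist_force: [-0.8, 0.5, 0.9]
finger_gap: 94.1
finger_force: 0.0
```

```bash
python3 - <<'E'
from h import *
c=shot('wrist'); s=manip.read_state()
P=cloud(c); q=P.reshape(-1,3); k=(abs(q[:,0]-524)<70)&(abs(q[:,1]-432)<40)&(q[:,2]>15)&(q[:,2]<25); q=q[k]
print(len(q),cv2.minAreaRect(q[:,:2].astype(np.float32)),s['eef_pos'],s['eef_rot'])
cv2.imwrite('pics/w3.png',c['img'])
E
```

```text
4010 ((525.1564331054688, 433.471435546875), (94.33537292480469, 30.057844161987305), 19.648239135742188) [526.36449263 431.99692449  62.98257284] [ 3.14078891e+00  3.09534596e-03 -2.79989114e+00]
```

View pics/w3.png

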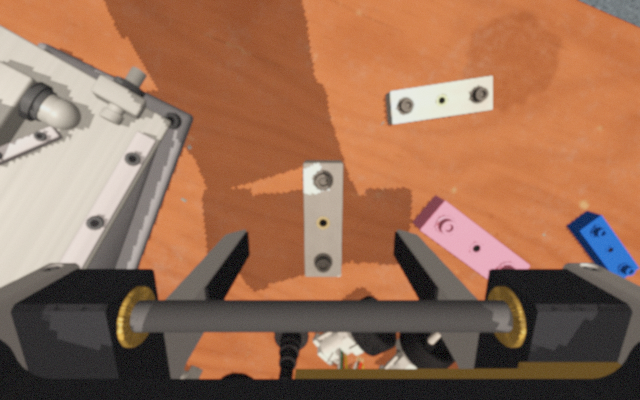

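>>> arm_command([
  [1, 0.0006, 0.0013, 0.02, 0],
  [1, 0, 0, 0.02, 0],
  [1, 0, 0, 0.0105, 0],
  [-1, 0, 0, 0, 0],
  [-1, 0, 0, 0, 0],
  [-1, 0, 0, 0, 0],
  [-1, 0, 0, 0, 0],
  [-1, 0, 0, 0, 0],
  [-1, 0, 0, 0, 0],
  [-1, 0, 0, 0, 0],
], newtons=15)

```text
clock: 4.88
eef_pos: [524.6, 432.9, 10.0]
eef_rot: [-3.142, 0.0, -2.799]
wrist_force: [0.6, 0.0, 0.5]
finger_gap: 30.2
finger_force: 15.0
```

>>> arm_command([
  [-0.1, 0, 0, 0, 0],
  [-0.1, 0, 0, -0.003, 0],
  [-0.1, 0, 0, 0, 0],
  [-1, 0, 0, 0, 0],
  [-1, 0, 0, 0, 0],
  [-1, 0, 0, 0, 0],
  [-1, 0, 0, 0, 0],
], newtons=15)

```text
clock: 5.75
eef_pos: [524.5, 432.9, 12.9]
eef_rot: [-3.142, -0.0, -2.799]
wrist_force: [-0.4, -0.8, -0.5]
finger_gap: 30.0
finger_force: 15.0
```

>>> arm_command([
  [-1, 0, 0, -0.02, 0],
  [-1, 0, 0, -0.035, 0],
  [-1, 0, 0, -0.04, 0],
  [-1, 0, 0, -0.04, 0],
  [-1, 0, 0, -0.025, 0.115],
  [-1, 0, 0, 0, 0.115],
  [-1, 0, 0, 0, 0.115],
  [-1, 0, 0, 0, 0.114],
  [-1, -0.006, -0.012, 0, 0],
  [-1, -0.0114, -0.0223, 0, 0],
  [-1, -0.0114, -0.0223, 0, 0],
  [-1, -0.0114, -0.0223, 0, 0],
  [-1, -0.0114, -0.0223, 0, 0],
  [-1, -0.0114, -0.0223, 0, 0],
  [-1, -0.0114, -0.0223, 0, 0],
  [-1, -0.0114, -0.0223, 0, 0],
  [-1, -0.0056, -0.0103, 0, 0],
  [-1, 0, 0, 0, 0],
  [-1, 0, 0, 0, 0],
])

```text
clock: 8.12
eef_pos: [594.3, 245.5, 173.0]
eef_rot: [3.141, -0.0, 3.025]
wrist_force: [0.0, -0.4, -3.2]
finger_gap: 30.0
finger_force: 15.0
```

```bash
python3 - <<'E'
from h import *
c=shot('wrist'); s=manip.read_state(); cv2.imwrite('pics/w4.png',c['img'])
print(s['eef_pos'],s['eef_rot'],s['wrist_force'],s['finger_gap'])
E
```

```text
[594.24418807 245.728355   172.96466845] [ 3.14148701e+00 -5.01400456e-05  3.02573765e+00] [-0.39009029 -0.35369119 -1.75522354] 29.663008992688702
```

View pics/w4.png

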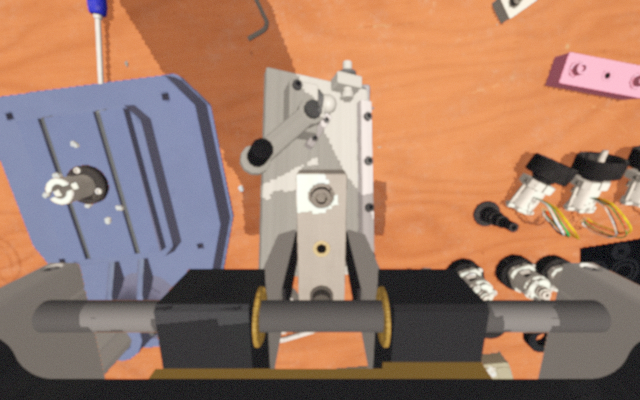

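>>> arm_command([
  [-1, 0, 0, 0.015, 0],
  [-1, 0, 0, 0.015, 0],
  [-1, 0, 0, 0.007, 0],
  [-1, 0, 0, 0.002, 0],
  [-1, 0, 0, 0.002, 0],
  [-1, 0, 0, 0.002, 0],
  [-1, 0, 0, 0.002, 0],
  [-1, 0, 0, 0.002, 0],
], newtons=8)

```text
clock: 9.18
eef_pos: [594.5, 245.2, 126.1]
eef_rot: [3.141, 0.0, 3.025]
wrist_force: [-0.6, 0.4, -0.2]
finger_gap: 29.8
finger_force: 8.0
```

>>> arm_command([
  [-1, 0, 0, 0.002, 0],
  [-1, 0, 0, 0.002, 0],
  [-1, 0, 0, 0.002, 0],
  [-1, 0, 0, 0.002, 0],
  [-1, 0, 0, 0.002, 0],
  [-1, 0, 0, 0.001, 0],
  [-1, 0, 0, 0.001, 0],
], newtons=6)

```text
clock: 10.05
eef_pos: [594.5, 245.1, 113.9]
eef_rot: [-3.142, 0.0, 3.025]
wrist_force: [-1.2, 0.4, -1.6]
finger_gap: 30.3
finger_force: 6.0
```

```bash
cat > barpose.py <<'E'
from h import *
# fit bar top plane from named camera near nest
import sys
N=np.load('nest.npz'); o,Rn=N['o'],N['R']
def look(n,save=None):
    c=shot(n,save); Q=(cloud(c)-o)@Rn
    return c,Q
if __name__=='__main__':
    c,Q=look('wrist'); s=manip.read_state()
    print(s['eef_pos'],s['wrist_force'], 'tcp nest',Rn.T@(s['eef_pos']-o))
    for x0 in range(50,175,10):
        k=(abs(Q[...,0]-x0)<2)&(Q[...,2]>8)&(Q[...,2]<45)&(Q[...,1]>-75)&(Q[...,1]<-8); q=Q[k]
        if len(q)>5: print(x0,len(q),np.percentile(q[:,1],[3,97]).round(1),np.percentile(q[:,2],[5,50,95]).round(1))
E
python3 barpose.py
```

```text
[594.51176111 245.05584754 113.80520778] [ 0.5087475   0.188747   -1.16268556] tcp nest [119.29382393 -46.26748547  20.24882686]
50 192 [-74.4 -47.3] [ 9.7 38.7 40. ]
60 15 [-74.9 -72.3] [36.  38.4 39.8]
80 257 [-62.7 -36.3] [22.7 28.2 33.1]
90 305 [-62.4 -36.4] [22.5 31.4 37. ]
100 325 [-62.2 -35.5] [22.1 27.2 32.1]
110 337 [-63.6 -33. ] [21.2 26.8 31.8]
120 438 [-74.  -35.8] [21.4 28.2 39.7]
130 377 [-68.9 -35.5] [21.  26.5 36.5]
140 301 [-61.6 -35.5] [20.6 25.6 30.4]
150 360 [-61.  -35.2] [20.1 28.4 33.7]
```

>>> arm_command([
  [-1, 0, 0, 0.001, 0],
  [-1, 0, 0, 0.001, 0],
  [-1, 0, 0, 0.001, 0],
  [-1, 0, 0, 0.001, 0],
], newtons=4)

```text
clock: 10.6
eef_pos: [594.8, 245.5, 110.4]
eef_rot: [3.141, 0.001, 3.025]
wrist_force: [-0.6, 2.6, 3.4]
finger_gap: 30.4
finger_force: 4.1
```

```bash
python3 barpose.py
```

```text
[594.64971774 245.45302528 110.19898422] [-1.10445405  2.95378738  3.20976724] tcp nest [118.02729024 -44.62157054  17.27082635]
50 204 [-74.6 -47.1] [ 9.6 38.6 40. ]
60 17 [-74.9 -72.6] [34.  37.8 39.4]
80 242 [-60.4 -33.9] [20.1 25.9 32.7]
90 332 [-60.3 -33.7] [20.1 27.  33.3]
100 282 [-60.3 -33.7] [20.1 24.3 28.5]
110 331 [-64.4 -29.2] [16.9 24.3 29.7]
120 410 [-74.1 -33.8] [20.  26.1 39.2]
130 387 [-69.  -33.9] [19.8 24.8 37.4]
140 316 [-60.6 -33.4] [19.9 24.3 28.6]
150 314 [-60.3 -33.5] [19.9 27.4 33.5]
```

>>> arm_command([
  [-1, 0, 0, 0.001, 0],
  [-1, 0, 0, 0.001, 0],
  [-1, 0, 0, 0, 0],
], newtons=3)

```text
clock: 11.02
eef_pos: [594.4, 245.0, 107.7]
eef_rot: [-3.141, -0.0, 3.025]
wrist_force: [-0.6, 2.9, 0.8]
finger_gap: 31.4
finger_force: 3.1
```

```bash
python3 barpose.py | sed -n '1p;6p;11,12p'
```

```text
[594.43864933 245.03172073 107.78217707] [-1.60144185  1.50607209  1.43014322] tcp nest [116.97281731 -44.21538313  15.08311   ]
90 338 [-60.3 -33.2] [19.8 24.8 32. ]
140 341 [-60.7 -32.6] [19.8 23.2 26.7]
150 207 [-60.4 -32.4] [19.6 25.7 32.4]
```

>>> arm_command([
  [-0.31, 0, 0, 0, 0],
  [-0.29, 0, 0, 0, 0],
  [-0.27, 0, 0, -0.0005, 0],
  [-0.25, 0, 0, -0.001, 0],
  [-0.23, 0, 0, -0.002, 0],
  [-0.2, 0, 0, -0.006, 0],
  [-0.15, 0, 0, -0.02, 0],
  [-0.15, 0, 0, -0.03, 0],
  [-0.15, 0, 0, -0.03, 0],
  [-0.15, 0, 0, 0, 0],
])

```text
clock: 12.32
eef_pos: [595.3, 245.3, 200.2]
eef_rot: [3.14, 0.004, 3.025]
wrist_force: [0.8, 0.2, -0.2]
finger_gap: 39.8
finger_force: 0.0
```

```bash
sed -i "s/look('wrist')/look('wrist','w5.png')/" barpose.py; python3 barpose.py
```

```text
[594.73294441 245.15864244 198.15241248] [ 0.07788572 -0.17267453 -0.71658984] tcp nest [151.08349621 -75.41614385  92.73525924]
50 178 [-73.5 -10.5] [ 9.8 21.  39.8]
60 103 [-73.9  -9.2] [13.1 20.9 37.2]
70 96 [-30.   -9.1] [12.4 20.7 21.9]
80 101 [-29.8  -8.9] [11.2 20.6 21.5]
90 87 [-30.  -12.1] [11.2 20.7 22.2]
100 117 [-29.9 -11. ] [12.2 22.1 29.7]
110 132 [-29.8  -9.2] [ 9.6 20.1 21.5]
```

View pics/w5.png

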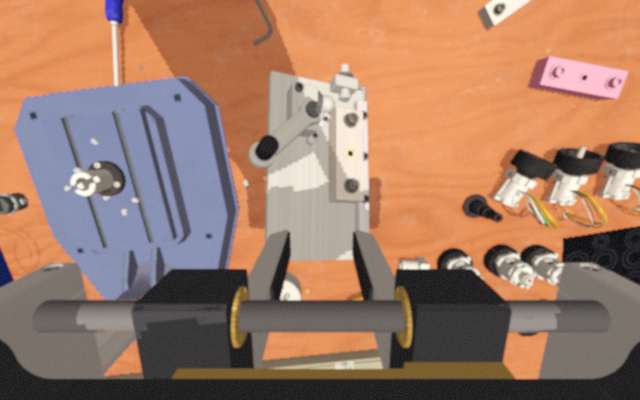

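>>> arm_command([
  [-1, -0.0112, 0.0129, 0, 0],
  [-1, -0.0111, 0.0129, 0, 0],
  [-1, 0, 0, 0, 0],
  [-1, 0, 0, 0.02, 0],
  [-1, 0, 0, 0.03, 0],
  [-1, 0, 0, 0.03, 0],
  [-1, 0, 0, 0.01, 0],
  [-1, 0, 0, 0.005, 0],
  [-1, 0, 0, 0, 0],
  [-1, 0, 0, 0, 0],
], newtons=20)

```text
clock: 13.62
eef_pos: [620.0, 268.2, 103.5]
eef_rot: [3.141, 0.001, 3.025]
wrist_force: [-0.6, 0.6, 0.5]
finger_gap: 0.3
finger_force: 0.0
```

```bash
python3 - <<'E'
from barpose import *
c,Q=look('wrist'); s=manip.read_state(); print(s['eef_pos'],s['wrist_force'],s['finger_gap'],'tcp nest',Rn.T@(s['eef_pos']-o))
k=(Q[...,1]>-29)&(Q[...,1]<-12)&(Q[...,2]>18)&(Q[...,2]<22.5)&(Q[...,0]>20)&(Q[...,0]<130)
print(np.percentile(Q[k][:,0],[1,99,99.7]))
E
```

```text
[619.95861762 268.21471126 103.33986013] [-0.64599442  0.29222897 -0.39101387] 0.1530449043052756 tcp nest [136.32051952 -15.4005802   13.12669425]
[ 21.31980526 111.5204667  129.7153131 ]
```

>>> arm_command([
  [-1, 0, 0, 0.004, 0],
  [-1, 0.0028, 0, 0.0011, 0],
  [-1, 0.0028, 0, 0.0011, 0],
  [-1, 0.0028, 0, 0.0011, 0],
  [-1, 0.0009, 0, 0.0004, 0],
  [-1, 0.0009, 0, 0.0004, 0],
  [-1, 0, 0, 0, 0],
])

```text
clock: 14.55
eef_pos: [609.6, 269.3, 94.4]
eef_rot: [3.142, 0.0, 3.025]
wrist_force: [-0.5, -0.2, 0.9]
finger_gap: 0.5
finger_force: 0.0
```

>>> arm_command([
  [-1, 0.0009, 0, 0.0004, 0],
  [-1, 0.0009, 0, 0.0004, 0],
  [-1, 0.0009, 0, 0.0004, 0],
])

```text
clock: 14.92
eef_pos: [606.8, 269.6, 93.1]
eef_rot: [-3.142, -0.0, 3.025]
wrist_force: [0.0, 0.0, 0.4]
finger_gap: 0.9
finger_force: 0.0
```

>>> arm_command([
  [-1, 0.0009, 0, 0.0004, 0],
  [-1, 0.0009, 0, 0.0004, 0],
])

```text
clock: 15.18
eef_pos: [605.6, 269.8, 92.7]
eef_rot: [3.141, 0.001, 3.025]
wrist_force: [4.8, -0.6, 0.8]
finger_gap: 0.6
finger_force: 2.6
```

>>> arm_command([
  [-1, 0.0009, 0, 0.0004, 0],
  [-1, 0, 0, 0, 0],
])

```text
clock: 15.42
eef_pos: [605.1, 269.8, 92.6]
eef_rot: [3.141, 0.002, 3.025]
wrist_force: [6.0, -1.5, 1.2]
finger_gap: 0.5
finger_force: 3.3
```

>>> arm_command([
  [-1, 0.0009, 0, 0.0004, 0],
  [-1, 0, 0, 0, 0],
])

```text
clock: 15.68
eef_pos: [604.6, 269.9, 92.6]
eef_rot: [3.141, 0.004, 3.024]
wrist_force: [8.3, -1.2, 1.8]
finger_gap: 0.1
finger_force: 4.5
```

>>> arm_command([
  [-1, 0.0009, 0, 0.0004, 0],
  [-1, 0, 0, 0, 0],
])

```text
clock: 15.92
eef_pos: [604.1, 270.0, 92.4]
eef_rot: [3.14, 0.005, 3.024]
wrist_force: [10.2, -0.5, 3.2]
finger_gap: 0.6
finger_force: 5.1
```

>>> arm_command([
  [-1, 0.0009, 0, 0.0004, 0],
  [-1, 0, 0, 0, 0],
])

```text
clock: 16.18
eef_pos: [603.0, 270.1, 91.9]
eef_rot: [3.14, 0.004, 3.024]
wrist_force: [8.7, -2.0, 2.6]
finger_gap: 0.2
finger_force: 4.5
```

>>> arm_command([
  [-1, 0.0009, 0, 0.0004, 0],
  [-1, 0, 0, 0, 0],
])

```text
clock: 16.42
eef_pos: [601.9, 270.2, 91.3]
eef_rot: [3.141, 0.003, 3.024]
wrist_force: [7.1, -1.7, 2.6]
finger_gap: 0.6
finger_force: 3.9
```

>>> arm_command([
  [-1, 0.0009, 0, 0.0004, 0],
  [-1, 0, 0, 0, 0],
])

```text
clock: 16.68
eef_pos: [600.6, 270.3, 90.7]
eef_rot: [3.141, 0.002, 3.025]
wrist_force: [4.6, -0.6, 3.2]
finger_gap: 0.5
finger_force: 3.0
```

>>> arm_command([
  [-1, 0.0009, 0, 0.0004, 0],
  [-1, 0.0009, 0, 0.0004, 0],
  [-1, 0.0009, 0, 0.0004, 0],
])

```text
clock: 17.05
eef_pos: [598.0, 270.7, 89.6]
eef_rot: [3.141, 0.003, 3.025]
wrist_force: [5.8, -0.5, 4.3]
finger_gap: 0.5
finger_force: 3.4
```

>>> arm_command([
  [-1, 0.0009, 0, 0.0004, 0],
  [-1, 0.0009, 0, 0.0004, 0],
  [-1, 0, 0, 0, 0],
])

```text
clock: 17.42
eef_pos: [595.9, 270.9, 88.7]
eef_rot: [3.141, 0.002, 3.025]
wrist_force: [5.1, -1.6, 4.0]
finger_gap: 0.4
finger_force: 2.9
```

>>> arm_command([
  [-1, 0.0009, 0, 0.0004, 0],
  [-1, 0.0009, 0, 0.0004, 0],
  [-1, 0, 0, 0, 0],
])

```text
clock: 17.8
eef_pos: [593.9, 271.2, 87.7]
eef_rot: [3.141, 0.001, 3.025]
wrist_force: [4.6, -1.7, 4.4]
finger_gap: 0.4
finger_force: 2.9
```

>>> arm_command([
  [-1, 0.0009, 0, 0.0004, 0],
  [-1, 0.0009, 0, 0.0004, 0],
  [-1, 0, 0, 0, 0],
])

```text
clock: 18.18
eef_pos: [592.2, 271.4, 87.0]
eef_rot: [3.141, 0.002, 3.025]
wrist_force: [5.6, -0.7, 5.6]
finger_gap: 0.5
finger_force: 3.5
```

>>> arm_command([
  [-1, 0.0009, 0, 0.0004, 0],
  [-1, 0.0009, 0, 0.0004, 0],
  [-1, 0, 0, 0, 0],
])

```text
clock: 18.55
eef_pos: [591.8, 271.5, 87.0]
eef_rot: [3.14, 0.005, 3.024]
wrist_force: [12.0, -2.2, 5.6]
finger_gap: 0.2
finger_force: 7.0
```

>>> arm_command([
  [-1, 0.0009, 0, 0.0002, 0],
  [-1, 0, 0, 0, 0],
])

```text
clock: 18.8
eef_pos: [591.5, 271.5, 87.1]
eef_rot: [3.14, 0.007, 3.024]
wrist_force: [16.0, -3.0, 6.2]
finger_gap: 0.3
finger_force: 8.7
```

>>> arm_command([
  [-1, 0.0009, 0, 0.0002, 0],
  [-1, 0, 0, 0, 0],
])

```text
clock: 19.05
eef_pos: [591.3, 271.6, 87.3]
eef_rot: [3.139, 0.008, 3.024]
wrist_force: [19.0, -2.5, 7.4]
finger_gap: 0.2
finger_force: 10.4
```

>>> arm_command([
  [-1, 0, 0, 0, 0],
  [-1, -0.006, 0, -0.0025, 0],
  [-1, -0.01, 0, -0.004, 0],
  [-1, -0.004, 0, -0.02, 0],
  [-1, 0, 0, -0.04, 0],
  [-0.36, 0, 0, -0.04, 0.168],
  [-0.36, 0, 0, 0, 0.168],
  [-0.36, 0, 0, 0, 0.168],
  [-0.36, 0, 0, 0, 0.168],
  [-0.36, 0, 0, 0, 0.168],
  [-0.36, 0, 0, 0, 0],
])

```text
clock: 20.42
eef_pos: [607.8, 269.5, 191.2]
eef_rot: [-3.14, -0.001, 2.186]
wrist_force: [-0.1, -0.1, 0.5]
finger_gap: 30.2
finger_force: 0.0
```

```bash
cat > arc.py <<'E'
from barpose import *
import sys
def way(phi,zc=50.):
    p=np.radians(phi); W=o+Rn@[36+62*np.cos(p),-62+62*np.sin(p),zc]
    t=Rn@[-np.sin(p),np.cos(p),0]; psi=np.degrees(np.arctan2(t[1],t[0]))%360+90
    return W,psi
def delta(p,psi,W):   # tool axes, tool down, yaw psi deg
    a=np.radians(psi); d=W-p
    return np.array([d[0]*np.cos(a)+d[1]*np.sin(a), d[0]*np.sin(a)-d[1]*np.cos(a), -d[2]])
E
python3 - <<'E'
from arc import *
c,Q=look('wrist','w6.png'); s=manip.read_state(); print(s['eef_pos'],s['eef_rot'],s['clock'],s['finger_gap'])
k=(Q[...,2]>62)&(Q[...,2]<68)&(Q[...,0]>50)&(Q[...,0]<110)&(Q[...,1]<-80)&(Q[...,1]>-130)
print('knob',k.sum(),Q[k].mean(0) if k.any() else '')
k=(Q[...,1]>-29)&(Q[...,1]<-2)&(Q[...,2]>18)&(Q[...,2]<22.5)&(Q[...,0]>-5)&(Q[...,0]<130)
print('bar',np.percentile(Q[k],[1,99],axis=0).round(1))
psi=np.degrees(s['eef_rot'][2])%360
for ph in(-44,):
    W,ps=way(ph); print(W,ps,psi,delta(s['eef_pos'],psi,W))
E
```

```text
[607.86582715 269.51331338 191.27795677] [-3.14056955e+00 -4.56620138e-04  2.18866021e+00] 20.475 30.078883100609406
knob 300 [  81.44855167 -104.64362251   64.81642122]
bar [[  4.1 -28.8  19.1]
 [ 96.7  -2.2  22.3]]
[535.39074277 208.28360548 145.30950424] 125.182102282841 125.40099254630178 [ -7.92494715 -94.54581005  45.96845254]
```

>>> arm_command([
  [-0.36, -0.0016, -0.0189, 0, 0],
  [-0.36, -0.0016, -0.0189, 0, 0],
  [-0.36, -0.0016, -0.0189, 0, 0],
  [-0.36, -0.0016, -0.0189, 0, 0],
  [-0.36, -0.0016, -0.0189, 0, 0],
  [-0.36, 0, 0, 0.01, 0],
  [-0.36, 0, 0, 0.012, 0],
  [-0.36, 0, 0, 0.012, 0],
  [-0.36, 0, 0, 0.007, 0],
  [-0.36, 0, 0, 0.005, 0],
  [-0.36, 0, 0, 0, 0],
])

```text
clock: 21.85
eef_pos: [535.3, 208.5, 145.4]
eef_rot: [-3.141, -0.0, 2.185]
wrist_force: [-0.8, -0.8, 0.3]
finger_gap: 30.1
finger_force: 0.0
```

```bash
python3 - <<'E'
from arc import *
s=manip.read_state(); p=s['eef_pos']; psi=np.degrees(s['eef_rot'][2])%360
print(p,psi,s['wrist_force'],s['joints'][5],'nest',Rn.T@(p-o))
for i,ph in enumerate(np.linspace(-44,96,21)[1:]):
    W,ps=way(ph); ps=min(ps,253); d=delta(p,psi,W); print(round(ph),(d/1000).round(4),round(-np.radians(ps-psi),3)); p,psi=W,ps
E
```

```text
[535.31353897 208.54229866 145.38611636] 125.18836164973247 [-0.785201   -0.81745188  0.30372585] -0.3064368311416141 nest [  80.52887598 -104.88044905   50.1958109 ]
-37 [0.0001 0.0075 0.0002] -0.105
-30 [0.0004 0.0075 0.0006] -0.106
-23 [0.0004 0.0075 0.0011] -0.107
-16 [0.0004 0.0074 0.0015] -0.11
-9 [0.0004 0.0073 0.002 ] -0.113
-2 [0.0004 0.0072 0.0023] -0.116
5 [0.0004 0.0071 0.0027] -0.12
12 [0.0004 0.0069 0.003 ] -0.125
19 [0.0004 0.0068 0.0033] -0.13
26 [0.0004 0.0067 0.0035] -0.134
33 [0.0005 0.0066 0.0037] -0.138
40 [0.0005 0.0065 0.0038] -0.14
47 [0.0005 0.0065 0.0039] -0.142
54 [0.0005 0.0065 0.0039] -0.142
61 [0.0005 0.0065 0.0038] -0.14
68 [0.0005 0.0066 0.0037] -0.138
75 [0.0005 0.0067 0.0035] -0.134
82 [0.0004 0.0068 0.0033] -0.092
89 [0.0007 0.0069 0.003 ] -0.0
96 [0.0016 0.0069 0.0027] -0.0
```

>>> arm_command([
  [-0.36, 0.0003, 0.0075, 0.0002, -0.105],
  [-0.36, 0.0004, 0.0075, 0.0006, -0.106],
  [-0.36, 0.0004, 0.0075, 0.0011, -0.107],
  [-0.36, 0.0004, 0.0074, 0.0015, -0.11],
  [-0.36, 0.0004, 0.0073, 0.002, -0.113],
  [-0.36, 0.0004, 0.0072, 0.0023, -0.116],
])

```text
clock: 22.6
eef_pos: [561.8, 243.7, 138.6]
eef_rot: [3.141, 0.001, 2.846]
wrist_force: [-0.7, -1.1, 1.8]
finger_gap: 30.0
finger_force: 0.8
```

```bash
cat > nxt.py <<'E'
from arc import *
c,Q=look('wrist','w7_%s.png'%sys.argv[1]); s=manip.read_state(); p=s['eef_pos']; psi=np.degrees(s['eef_rot'][2])%360
q=Rn.T@(p-o)
print(p,psi,s['wrist_force'],s['joints'][5],'nest',q,'phi',np.degrees(np.arctan2(q[1]+62,q[0]-36)),'r',np.hypot(q[1]+62,q[0]-36))
k=(Q[...,2]>61)&(Q[...,2]<68)&(np.hypot(Q[...,0]-q[0],Q[...,1]-q[1])<20)
if k.any(): m=Q[k].mean(0); print('knob',k.sum(),m,np.degrees(np.arctan2(m[1]+62,m[0]-36)))
for ph in map(float,sys.argv[2:]):
    W,ps=way(ph); ps=min(ps,241); d=delta(p,psi,W); print(round(ph),(d/1000).round(4),round(-np.radians(ps-psi),3)); p,psi=W,ps
E
python3 nxt.py a 5 12 19 26 33 40 47 54 61 68 75 82 89 96
```

```text
[561.83675703 244.27081324 138.18225995] 163.3813664455593 [0.6601381  0.96487706 0.09994841] -0.9303317294876933 nest [ 98.41827155 -63.50918524  50.73567558] phi -1.3850607856187735 r 62.436513863260345
knob 555 [ 97.4870438  -68.91034581  64.92739848] -6.4123944510485416
5 [0.0005 0.0061 0.0033] -0.11
12 [0.0004 0.0069 0.003 ] -0.125
19 [0.0004 0.0068 0.0033] -0.13
26 [0.0004 0.0067 0.0035] -0.134
33 [0.0005 0.0066 0.0037] -0.138
40 [0.0005 0.0065 0.0038] -0.14
47 [0.0005 0.0065 0.0039] -0.142
54 [0.0005 0.0065 0.0039] -0.142
61 [0.0005 0.0065 0.0038] -0.14
68 [0.0005 0.0066 0.0037] -0.138
75 [0.0005 0.0067 0.0035] -0.016
82 [0.0012 0.0067 0.0033] -0.0
89 [0.0021 0.0066 0.003 ] -0.0
96 [0.003  0.0064 0.0027] -0.0
```

Works as planned; the arm follows (knob 5° behind).

>>> arm_command([
  [-0.36, 0.0005, 0.0065, 0.003, -0.11],
  [-0.36, 0.0004, 0.0069, 0.003, -0.125],
  [-0.36, 0.0004, 0.0068, 0.0033, -0.13],
  [-0.36, 0.0004, 0.0067, 0.0035, -0.134],
  [-0.36, 0.0005, 0.0066, 0.0037, -0.138],
  [-0.36, 0.0005, 0.0065, 0.0038, -0.14],
])

```text
clock: 23.4
eef_pos: [558.7, 282.6, 118.1]
eef_rot: [-3.141, 0.001, -2.662]
wrist_force: [-0.0, -0.3, 0.7]
finger_gap: 30.0
finger_force: 0.6
```

```bash
python3 nxt.py b 47 54 61 68 75 82 89 96
```

```text
[558.25212112 283.14358204 117.53314115] 207.91278908689654 [-0.19700086  0.89777727 -0.28032405] -1.647068316782186 nest [ 83.20569763 -22.05447218  50.09361914] phi 40.23794635796913 r 61.8386859593009
knob 530 [ 85.39217535 -27.22191559  64.80353774] 35.15019344484191
47 [0.0003 0.0062 0.0038] -0.141
54 [0.0005 0.0065 0.0039] -0.142
61 [0.0005 0.0065 0.0038] -0.14
68 [0.0005 0.0066 0.0037] -0.138
75 [0.0005 0.0067 0.0035] -0.016
82 [0.0012 0.0067 0.0033] -0.0
89 [0.0021 0.0066 0.003 ] -0.0
96 [0.003  0.0064 0.0027] -0.0
```

>>> arm_command([
  [-0.36, 0.0003, 0.0062, 0.0038, -0.141],
  [-0.36, 0.0005, 0.0065, 0.0039, -0.142],
  [-0.36, 0.0005, 0.0065, 0.0038, -0.14],
  [-0.36, 0.0005, 0.0066, 0.0037, -0.138],
])

```text
clock: 23.95
eef_pos: [541.4, 300.6, 102.9]
eef_rot: [-3.14, 0.0, -2.103]
wrist_force: [2.3, -3.1, 0.3]
finger_gap: 29.8
finger_force: 1.6
```

```bash
python3 nxt.py c 75 82 89 96 100
```

```text
[540.5558121  301.0596057  102.34597339] 239.91744312260883 [-0.50923628  0.53771283 -0.2861567 ] -2.1673320783182564 nest [59.29456696 -4.93894982 49.76188702] phi 67.79278397456483 r 61.63278589457159
knob 503 [63.23656296 -9.82243906 64.744179  ] 62.435547945203204
75 [0.0001 0.007  0.0035] -0.019
82 [0.0012 0.0067 0.0033] -0.0
89 [0.0021 0.0066 0.003 ] -0.0
96 [0.003  0.0064 0.0027] -0.0
100 [0.0021 0.0035 0.0014] -0.0
```

>>> arm_command([
  [-0.36, 0.0001, 0.007, 0.0034, -0.019],
  [-0.36, 0.0012, 0.0067, 0.0033, 0],
  [-0.36, 0.0021, 0.0066, 0.003, 0],
  [-0.36, 0, 0, 0, 0],
])

```text
clock: 24.5
eef_pos: [520.6, 308.2, 92.3]
eef_rot: [3.14, -0.001, -2.085]
wrist_force: [0.3, -0.3, 0.3]
finger_gap: 29.8
finger_force: 0.0
```

```bash
python3 nxt.py d 92 94 96 98 100 102
```

```text
[520.95173868 308.12945897  92.50778445] 240.54831573093327 [ 0.04991086 -0.90093135 -0.45534048] -2.1542112727731646 nest [3.67954527e+01 3.55428956e-02 5.01316966e+01] phi 89.26536336255104 r 62.04064254407273
knob 486 [39.33429245 -2.43587839 64.67310151] 86.79602907695988
92 [0.0012 0.0025 0.0012] -0.008
94 [0.0009 0.0018 0.0008] -0.0
96 [0.0009 0.0018 0.0007] -0.0
98 [0.001  0.0018 0.0007] -0.0
100 [0.0011 0.0018 0.0007] -0.0
102 [0.0011 0.0017 0.0007] -0.0
```

>>> arm_command([
  [-0.36, 0.0012, 0.0025, 0.0012, 0],
  [-0.36, 0.0009, 0.0018, 0.0008, 0],
])

```text
clock: 24.8
eef_pos: [517.0, 308.5, 90.8]
eef_rot: [-3.141, 0.0, -2.085]
wrist_force: [2.9, 0.2, 2.1]
finger_gap: 30.2
finger_force: 1.1
```

>>> arm_command([
  [-0.36, 0.0009, 0.0018, 0.0007, 0],
  [-0.36, 0, 0, 0, 0],
])

```text
clock: 25.05
eef_pos: [514.6, 308.5, 89.9]
eef_rot: [3.141, -0.0, -2.084]
wrist_force: [0.7, -0.2, 0.7]
finger_gap: 30.1
finger_force: 0.2
```

>>> arm_command([
  [-0.36, 0.001, 0.0018, 0.0007, 0],
  [-0.36, 0, 0, 0, 0],
])

```text
clock: 25.3
eef_pos: [513.2, 308.5, 89.6]
eef_rot: [-3.141, 0.001, -2.084]
wrist_force: [4.6, 0.2, 0.5]
finger_gap: 30.0
finger_force: 1.9
```

>>> arm_command([
  [-0.36, 0.001, 0.0018, 0.0006, 0],
  [-0.36, 0, 0, 0, 0],
])

```text
clock: 25.55
eef_pos: [512.4, 308.4, 89.6]
eef_rot: [-3.138, 0.003, -2.085]
wrist_force: [10.2, -1.8, 3.1]
finger_gap: 30.0
finger_force: 5.0
```

```bash
python3 nxt.py e
```

```text
[512.34298594 308.33648736  89.56732316] 240.55642014097816 [11.19428316 -2.15042247  2.00960843] -2.1459174427821863 nest [27.74355789 -0.88061143 50.28551262] phi 97.69334991867532 r 61.674536852375226
knob 488 [32.60502746 -2.31303023 64.63052373] 93.25545477017377
```

>>> arm_command([
  [-0.3, -0.0015, -0.004, -0.001, 0],
  [-0.1, 0, 0, 0, 0],
  [0, 0, 0, 0, 0],
  [0, 0, 0, -0.008, 0],
  [0, 0, 0, -0.02, 0],
  [0, 0, 0, -0.04, 0],
  [0, 0, 0, -0.05, 0],
  [0, 0, 0, -0.03, 0],
  [0, -0.02, -0.02, 0, 0.15],
  [0, -0.02, -0.02, 0, 0.15],
  [0, 0, 0, 0, 0.15],
  [0, 0, 0, 0, 0],
])

```text
clock: 27.1
eef_pos: [570.2, 318.7, 237.1]
eef_rot: [3.141, -0.001, -2.534]
wrist_force: [-0.3, 0.2, 0.4]
finger_gap: 47.3
finger_force: 0.0
```

```bash
python3 - <<'E'
from barpose import *
c,Q=look('wrist'); s=manip.read_state(); print(s['eef_pos'],s['clock'],s['wrist_force'])
k=(Q[...,2]>61)&(Q[...,2]<68)&(abs(Q[...,0]-36)<25)&(abs(Q[...,1])<25); m=Q[k].mean(0); print('knob',m,np.degrees(np.arctan2(m[1]+62,m[0]-36)))
k=(Q[...,1]>-29)&(Q[...,1]<-2)&(Q[...,2]>18)&(Q[...,2]<22.5)&(Q[...,0]>-5)&(Q[...,0]<130)
print('bar',np.percentile(Q[k],[1,99],axis=0).round(1))
c=eyes.camera('scene'); a=cv2.resize(c['img'][180:340,200:460],None,fx=3,fy=3); 
cv2.imwrite('pics/f.png',a)
E
```

```text
[570.1188801  318.76076666 237.44790045] 27.15 [-0.57132343 -0.40737923  0.46749466]
knob [44.77449123 -1.21513689 64.86644864] 81.78591029785011
bar [[  3.3 -28.8  19.1]
 [ 96.3  -2.2  22.4]]
```

View pics/f.png

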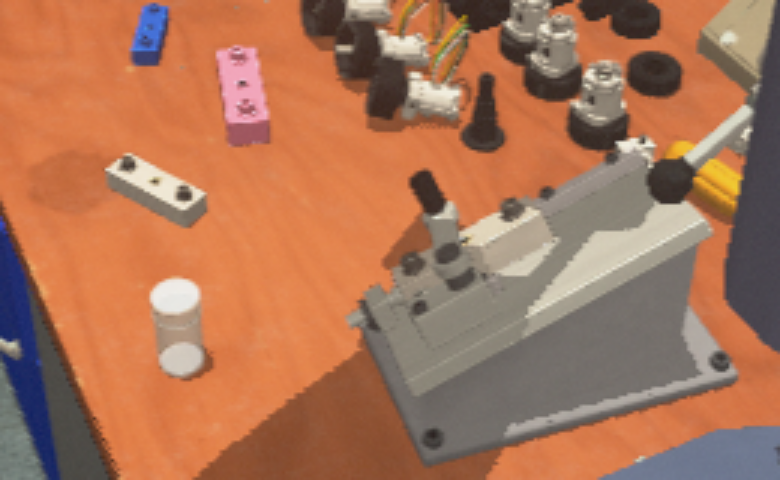

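```bash
python3 - <<'E'
from barpose import *
c=load('wrist'); Q=(cloud(c)-o)@Rn
k=(Q[...,2]>60)&(Q[...,2]<69)&(abs(Q[...,0]-36)<30)&(abs(Q[...,1])<30)
print(k.sum(),np.percentile(Q[k],[1,25,50,75,99],axis=0).round(1))
v,u=np.nonzero(k); print(u.min(),u.max(),v.min(),v.max())
k=(Q[...,2]>37)&(Q[...,2]<41)&(abs(Q[...,0]-36)<25)&(Q[...,1]>-55)&(Q[...,1]<-15); 
for y in(-50,-40,-30,-20): 
    t=Q[k&(abs(Q[...,1]-y)<3)]; print(y,len(t),np.percentile(t[:,0],[5,50,95]).round(1) if len(t) else '')
cv2.imwrite('pics/g.png',cv2.resize(c['img'][40:240,220:420],None,fx=3,fy=3))
E
```

```text
163 [[37.6 -7.6 60.4]
 [41.9 -4.5 64.4]
 [44.9 -1.5 65. ]
 [48.   1.4 65.7]
 [51.2  6.1 66.6]]
335 348 152 165
-50 81 [31.  37.9 44.8]
-40 80 [32.2 39.8 46. ]
-30 79 [33.6 40.4 47.7]
-20 78 [35.  42.3 48.9]
```

View pics/g.png

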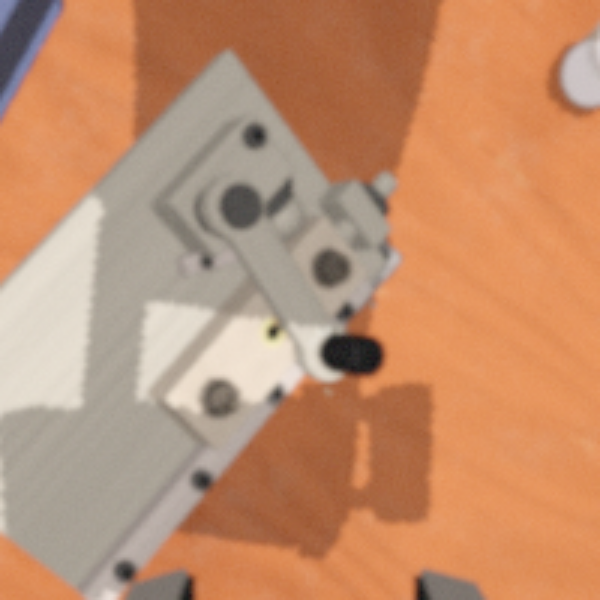

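```bash
python3 - <<'E'
from arc import *
s=manip.read_state(); h=np.array([.9933,-.1158,0])
W=o+Rn@[44.8+7.5+9,-1,49.]+8*h
print(W, delta(s['eef_pos'],173.35,W),np.degrees(s['eef_rot'][2])%360)
E
```

```text
[551.55105454 303.16710655 101.07413826] [ 16.59094543 -17.7060264  136.60140502] 214.9961319003046
```

>>> arm_command([
  [-1, 0, 0, 0, 0.181],
  [-1, 0, 0, 0, 0.181],
  [-1, 0, 0, 0, 0.182],
  [-1, 0, 0, 0, 0.182],
  [-1, 0.008, -0.009, 0, 0],
  [-1, 0.0086, -0.0087, 0.02, 0],
  [-1, 0, 0, 0.04, 0],
  [-1, 0, 0, 0.04, 0],
  [-1, 0, 0, 0.025, 0],
  [-1, 0, 0, 0.0116, 0],
  [-1, 0, 0, 0, 0],
  [-1, 0.0028, 0, 0.0011, 0],
  [-1, 0.0028, 0, 0.0011, 0],
  [-1, 0, 0, 0, 0],
])

```text
clock: 28.95
eef_pos: [546.1, 304.1, 99.4]
eef_rot: [3.141, 0.0, 3.023]
wrist_force: [0.7, -0.1, -0.7]
finger_gap: 0.2
finger_force: 0.0
```

>>> arm_command([
  [-1, 0.0018, 0, 0.0007, 0],
  [-1, 0.0018, 0, 0.0007, 0],
  [-1, 0, 0, 0, 0],
])

```text
clock: 29.32
eef_pos: [542.5, 304.4, 97.6]
eef_rot: [3.142, 0.0, 3.023]
wrist_force: [0.4, -0.9, -0.1]
finger_gap: 0.5
finger_force: 0.1
```

>>> arm_command([
  [-1, 0.0018, 0, 0.0007, 0],
  [-1, 0.0018, 0, 0.0007, 0],
  [-1, 0, 0, 0, 0],
])

```text
clock: 29.7
eef_pos: [538.8, 304.9, 96.1]
eef_rot: [-3.142, -0.0, 3.023]
wrist_force: [1.0, 0.6, 0.7]
finger_gap: 0.4
finger_force: 0.6
```

>>> arm_command([
  [-1, 0.0018, 0, 0.0007, 0],
  [-1, 0.0018, 0, 0.0007, 0],
  [-1, 0, 0, 0, 0],
])

```text
clock: 30.08
eef_pos: [535.4, 305.2, 94.8]
eef_rot: [-3.142, 0.0, 3.023]
wrist_force: [2.0, 0.7, 0.0]
finger_gap: 0.4
finger_force: 1.2
```

>>> arm_command([
  [-1, 0.0018, 0, 0.0007, 0],
  [-1, 0, 0, 0, 0],
])

```text
clock: 30.32
eef_pos: [534.7, 305.4, 94.6]
eef_rot: [3.141, 0.003, 3.023]
wrist_force: [9.5, 1.4, 0.0]
finger_gap: 0.3
finger_force: 4.2
```

>>> arm_command([
  [-1, 0.0018, 0, 0.0007, 0],
  [-1, 0, 0, 0, 0],
])

```text
clock: 30.58
eef_pos: [534.2, 305.5, 94.5]
eef_rot: [3.14, 0.006, 3.022]
wrist_force: [15.2, 0.1, 1.3]
finger_gap: 0.6
finger_force: 7.4
```

>>> arm_command([
  [-1, -0.0074, 0, -0.003, 0],
  [-1, -0.0093, 0, -0.004, 0],
  [-1, -0.0093, 0, -0.004, 0],
  [-1, -0.005, 0, -0.02, 0],
  [-1, 0, 0, -0.04, 0],
  [-1, 0, 0, -0.05, 0],
  [-1, 0, 0, -0.02, 0],
  [-1, 0, 0, 0, 0],
])

```text
clock: 31.58
eef_pos: [563.2, 302.1, 235.7]
eef_rot: [3.14, 0.002, 3.023]
wrist_force: [-0.1, -0.0, -1.2]
finger_gap: 0.6
finger_force: 0.0
```

```bash
python3 - <<'E'
from barpose import *
c,Q=look('wrist','z.png'); s=manip.read_state(); print(s['eef_pos'],s['clock'],s['wrist_force'])
k=(Q[...,2]>60)&(Q[...,2]<69)&(abs(Q[...,0]-36)<30)&(abs(Q[...,1])<30); m=np.median(Q[k],0); print('knob',k.sum(),m,np.degrees(np.arctan2(m[1]+62,m[0]-36)))
k=(Q[...,2]>37)&(Q[...,2]<41)&(abs(Q[...,0]-36)<25)
for y in(-50,-40,-30,-20): 
    t=Q[k&(abs(Q[...,1]-y)<3)]; print(y,len(t),np.percentile(t[:,0],[5,50,95]).round(1) if len(t) else '')
k=(Q[...,1]>-29)&(Q[...,1]<-2)&(Q[...,2]>18)&(Q[...,2]<22.5)&(Q[...,0]>-5)&(Q[...,0]<130)
print('bar',np.percentile(Q[k],[1,99],axis=0).round(1))
E
```

```text
[562.73935096 301.89647449 233.93603581] 31.625 [ 0.03130559 -0.43519809 -0.74504417]
knob 160 [37.17868612 -0.54008585 64.94441503] 88.90130887334242
-50 77 [29.5 36.4 43.5]
-40 76 [29.5 36.5 43.3]
-30 79 [29.4 36.8 43.4]
-20 72 [29.5 36.6 43.3]
bar [[  3.8 -28.7  19.1]
 [ 96.4  -2.1  22.4]]
```

```bash
python3 -c "
from cell import ticket; print(ticket.sign_off())"
```

```text
the job is handed in; nothing more can be done
None
```

The job is handed in, at 31.6 s of the 58 s allowed: the bar is home on the stop screw (pressed with about 20 N), the clamp arm is swung to its end of travel over it, and I never moved the vial, spindle or coupling. The arm was pulled back about 8° as I lifted off the knob, so I pushed it to its end again and confirmed it stayed.

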